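# Open a portfolio crate's gate and hold it wide

## Task

Open the front gate of the loaded portfolio crate and keep it open for a colleague: first pinch the two tabs of the sliding bolt together so that the bolt is drawn fully back and stays there, then squeeze the handle on top of the gate, pull the gate past the ball catch in the sill and swing it wide, square to the crate's front. Its spring hinge pulls it back, so finish while still holding it wide open by its squeezed handle; do not let go. Leave the crate's contents and the things on the table where they are.

Things in the scene. Friction and masses are not known exactly. Their poses are not given: they have to be found in the camera images.
- crate: Portfolio crate, open on top, fixed. Axes: +x from its front into it, gate faces -x, z up. Origin on the table in the gate's middle plane, below the closed handle's middle. Walls 170 mm high, 310 mm deep. Front: gate (18 mm thick, bottom at 30 mm) from y = +195 mm (hinge) to -75 mm, then a fixed panel to -205 mm with the sliding bolt. A 22 mm high sill sticks out 34 mm before the front.
- gate_angle (a joint): Gate angle, rad: 0 closed, grows as the free end swings out to the crate's -x (clockwise seen from above), 1.57 square to the front, stop at 1.75. Spring hinge pulls it back: about 1 N at the handle near closed, 3 N when wide. A spring ball in the sill resists with about 11 N at the handle at first and is passed by 0.25 rad.
- gate_hinge (a point): Point on the gate's vertical hinge axis, 197 mm above the table; does not move when the gate swings. Axes as the crate's.
- bolt (a joint): Sliding safety bolt on the fixed panel, m: 0 (starts at 0 to 0.003) shot across the front of the gate's free end; grows as its yellow tab is squeezed towards the black fixed tab (the crate's -y); 0.016 fully back at its stop. It clears the gate from 0.0125. Friction of about 3 N keeps it where it is left.
- bolt_squeeze (a point): Middle of the two bolt tabs as fully squeezed, at 197 mm height; fixed, axes as the crate's. Tabs: upright plates, 12 mm thick in y, 34 mm wide in x, clear from 174 to 218 mm high, in a row along y. Black fixed tab: outer face 17 mm towards -y. Yellow sliding tab: outer face 33 mm towards +y with the bolt shot, 17 mm when squeezed. Pinch along y from above.
- gate: The gate: aluminium frame, 270 mm from hinge axis to free end, with a squeeze handle on its top rail (rail top 165 mm high). Origin on the hinge axis at table height; -y runs along the gate to its free end; closed, its axes are the crate's. Handle 195 mm from the hinge: black grip bar (x 6 to 20 mm, 70 mm long in y, 185 to 225 mm high) behind a red trigger bar.
- trigger (a joint): Red trigger bar of the handle (12 mm thick, 60 mm long, as high as the black bar), m: 0 released, grows as it is squeezed towards the black bar (gate's +x), 0.010 at its stop. It draws the gate's latch out of the fixed panel: free from 0.007; springs back when let go. Spring: 4.5 N at rest, 7.5 N at its stop.
- handle_squeeze (a point): Middle of the two handle bars as fully squeezed, at half their height (205 mm above the table); swings with the gate, axes as gate. Black bar: outer face 14 mm towards +x. Red trigger: outer face 24 mm towards -x when released, 14 mm when squeezed. Pinch along x from above.
- portfolio: Bystander in the crate: orange portfolio, 255 x 235 x 26 mm, lying on the crate's floor. Origin under its centre.
- weight: Bystander: brass weight with a knob, 64 mm across, 52 mm high, standing on the portfolio. Origin under its centre.
- archive_box: Bystander in the crate: brown archive box, 240 x 85 x 115 mm, behind the fixed panel. Origin under its centre.
- tub: Bystander on the table: clear open tub, 130 x 100 x 70 mm. Origin under its centre.
- spray_bottle: Bystander on the table: white bottle with a blue cap, 64 mm across, 170 mm high. Origin under its centre.
- swab_jar: Bystander on the table: glass jar with a metal lid, 76 mm across, 90 mm high. Origin under its centre.
- brush: Bystander on the table: dusting brush, 200 mm long, lying along its x, 20 mm high. Origin under its middle.

How it is judged:
By the outcome, as a careful person would: the job done as asked, in the order asked, and still so for the second after the job is handed in, while the arm keeps its last pose, push and grip.
It also fails if it takes over 48 s, if anything falls off the work surface, if the arm or the gripper's body presses on something with over 40 N, if the wrist force passes 120 N, or if a joint passes its speed limit or range.

## Robot

A 6-joint arm with a two-finger parallel gripper is mounted at the origin on the work surface. World frame = base frame: x ahead of the robot, y to its left, z up, the work surface at z = 0. Lengths are in m, angles in rad, forces in N, time in s.
With the tool pointing down it reaches from about 0.225 to 0.875 m from the base axis. Payload 3.4 kg.
Tool frame: the origin (TCP) lies between the finger pads; the fingertips stand 8 mm ahead of it and the grasp point (between the pads) lies 11 mm behind it; z points along the fingers, y is the line along which they close (so a half turn about z gives the same grasp; the last joint's range is limited). The gripper opens to 85 mm and grips with 20 to 120 N. Pads are 22 mm wide; open, the fingers measure 114 mm over their backs; the gripper's body (76 mm by 85 mm) begins 54 mm behind the grasp point. The pads swing forward as they close: fully open they stand 13 mm farther back than shut.
Start: joints at [1.217, 0.276, 1.505, -0, 1.361, -0.121], TCP at [0.133, 0.56, 0.239] pointing down, gripper open.
Joint ranges: [-2.89, 2.89], [-0.75, 2.08], [0.22, 2.7], [-1.18, 4.32], [0.11, 2.71], [-2.7, 2.7]. Speed limits (rad/s): [2.57, 2.57, 3.14, 3.14, 3.14, 3.14].

## Interface

Orientations are given as a unit quaternion [w, x, y, z].
In Python, from rig import manip, optics, finder gives the robot as it stands.
- The arm moves only by the tool servo_tool, never from a script. Its argument "increments" is a list of rows, each a list of 7 numbers: the shift along the tool's x, y, z in cm, then the turn, a rotation vector about the tool's x, y, z in degrees, then the closure, from -1 (fully open) to 1 (shut). In form: [[x, y, z, rx, ry, rz, gripper], ...]. A call has exactly 5 rows; each row shifts and turns the commanded pose from where the row before left it, along the tool's axes as they then stand; what a row does not reach is not made up. A row lasts 1/10 s, in which the tool goes at most 50 mm and 8.59 degrees, less where a joint would pass 70% of its speed; a pose out of reach is approached as far as the arm can. A call is refused whole if a number of a shift passes 5 or a number of a turn 8.59, either way. A call with a gripper value outside its range is refused whole. The fingers move at their own pace and stop on an object; "squeeze" is the grip in N (left out, the last holds). Time passes only in rows, so rows that do not move let the fingers close, or fill a call up. It gives the time, the measured TCP pose, the force, the opening and the grip force at its end, in the units of the state.
- manip.get_state(): the state, without advancing time (a new reading comes with each control period).
- optics.get_image(name): name is "scene" or "top" or "wrist"; returns the picture (480x640x3 uint8, red, green, blue); there is no depth.
- optics.get_calibration(name): a dict with "fov_y" (degrees; the focal length in pixels is half the picture's height over the tangent of half this angle, whatever the lens; pixels are square), "cx", "cy" (the principal point, pixels), "dist_coeffs" ([k1, k2, p1, p2, k3] as OpenCV has them; the pictures are not rectified), "world_to_cam" (4x4, takes a point from world to camera coordinates). Camera axes: x right, y down, z forward; pixel columns grow to the right and rows downward; lengths in m; the calibration is good to about 2 mm. A picture is of the moment at which its call begins: read the wrist's pose just before it. get_calibration takes no time and is no camera call; for the wrist camera it gives the pose at the moment of the call.
- manip.sign_off(): hands the job in; it is judged then, once.
Trained networks look in the newest picture that a camera, given by its name, has taken for a name from the list of things; names that differ only in an ending like _2 or _b are one class to them, and where a whole thing is asked for, a point or a joint stands for the part that bears it (a point fixed in the world has none). Each returns a list of dicts, best first, with "p" (0 to 1); they miss things now and then, are a little off and sometimes report something else, mostly with a low value. They report only what shows in the picture. A call takes as long as a camera call.
- finder.silhouettes(label, camera): "region" (480x640 bool, what is visible of it) and "box" ([centre column, centre row, width, height] in pixels, round what is visible of it).
- finder.tip_of(label, camera): "at" ([column, row] in pixels: a listed point, or the origin of a listed thing).
The state is a dict: "clock": time; "qpos": joint angles; "qd": joint speeds; "effort": joint torques, N m; "position": TCP position; "ee_rot": TCP orientation; "contact_force": force on the tool from outside, world axes, zero at the start; "moment": the same for the moment, N m; "width": finger opening in m; "gripper_force": force on a finger pad.
Only numpy, scipy, OpenCV 4.12 (cv2) and the standard library are available. Lean on these libraries where they do the work, as an engineer would, in place of code of your own. Each camera call takes 0.05 s, during which the arm holds its last target. There are 200 camera calls.

## Working session

There is one attempt and no reset: what is moved stays moved. The work goes in short steps, Python scripts to look and compute and a tool call to move; the robot and the scene stay as the last step left them, time stands still between calls to the robot, and variables do not carry over. Pictures are saved under pics/ and viewed, at most 10 in all, crops included, and the job is handed in when it is done.

Besides the shell and the picture viewer there is one more tool, called by a JSON object that holds its "method" and its "body". servo_tool: Moves the arm, as the interface text tells. Its arguments: {"type":"object","properties":{"increments":{"type":"array","items":{"type":"array","items":{"type":"number"}}},"squeeze":{"type":"number"}},"required":["increments"]}

```bash
mkdir -p pics; cat > h.py <<'E'
import numpy as np, cv2
from rig import manip, optics, finder
def K(c):
    f=240/np.tan(np.radians(c["fov_y"])/2)
    return np.array([[f,0,c["cx"]],[0,f,c["cy"]],[0,0,1]])
def ray(c,px):
    u=cv2.undistortPoints(np.array([[px]],float),K(c),np.array(c["dist_coeffs"],float))[0,0]
    T=np.array(c["world_to_cam"]);R=T[:3,:3]
    return -R.T@T[:3,3], R.T@np.array([u[0],u[1],1])
def atz(c,px,z):
    o,d=ray(c,px); return o+d*(z-o[2])/d[2]
def tri(rs):
    A=0;b=0
    for o,d in rs:
        d=d/np.linalg.norm(d);P=np.eye(3)-np.outer(d,d);A=A+P;b=b+P@o
    return np.linalg.solve(A,b)
def proj(c,X):
    T=np.array(c["world_to_cam"])
    return cv2.projectPoints(np.array(X,float).reshape(-1,1,3),cv2.Rodrigues(T[:3,:3])[0],T[:3,3],K(c),np.array(c["dist_coeffs"],float))[0][:,0]
def save(im,n): cv2.imwrite(f"pics/{n}.png",np.ascontiguousarray(im[...,::-1]))
E
python3 - <<'E'
from h import *
np.set_printoptions(precision=4,suppress=True)
for n in ["scene","top","wrist"]:
    im=optics.get_image(n); c=optics.get_calibration(n); save(im,n+"0")
    print(n,c["fov_y"],c["dist_coeffs"],"cam",ray(c,[320,240]))
    for l,z in [("gate_hinge",.197),("bolt_squeeze",.197),("handle_squeeze",.205),("crate",0),("gate",0),("tub",0),("spray_bottle",0),("swab_jar",0),("brush",0)]:
        for r in finder.tip_of(l,n)[:2]:
            print(l,r["p"],np.array(r["at"]),atz(c,r["at"],z))
print(manip.get_state())
E
```

```text
scene 48.42116055499965 [-0.1522  0.      0.      0.      0.    ] cam (array([1.4924, 0.3292, 1.2039]), array([-0.6438, -0.2161, -0.7342]))
gate_hinge 0.81 [308.5 267.1] [0.704  0.0327 0.197 ]
bolt_squeeze 0.86 [263.7 180.2] [ 0.4307 -0.193   0.197 ]
handle_squeeze 0.73 [274.5 216.1] [ 0.5676 -0.1072  0.205 ]
crate 0.56 [283.  267.9] [ 0.5738 -0.0964  0.    ]
spray_bottle 0.72 [463.1 345.6] [ 0.6918  0.4478 -0.    ]
swab_jar 0.95 [462.9 296.4] [0.5305 0.4259 0.    ]
brush 0.54 [205.3 200.8] [ 0.3736 -0.4464  0.    ]
top 50.82996557231369 [-0.0462  0.      0.      0.      0.    ] cam (array([ 0.3411, -0.0016,  1.348 ]), array([ 0.1787,  0.0028, -0.9841]))
gate_hinge 0.84 [305.9 172.6] [0.7126 0.0368 0.197 ]
bolt_squeeze 0.7 [409.3 293.1] [ 0.4296 -0.2021  0.197 ]
handle_squeeze 0.61 [366.1 231.7] [ 0.5691 -0.1043  0.205 ]
crate 0.9 [358.8 248.1] [ 0.5646 -0.1027  0.    ]
gate 0.7 [307.4 195.8] [0.7095 0.0382 0.    ]
tub 0.81 [141.8 312.1] [0.3851 0.4772 0.    ]
swab_jar 0.91 [164.9 261.7] [0.5219 0.4231 0.    ]
brush 0.77 [487.7 320.7] [ 0.374  -0.4417  0.    ]
wrist 68.29860917786317 [0.0015 0.     0.     0.     0.    ] cam (array([0.0549, 0.5773, 0.3752]), array([ 0.3137, -0.0782, -0.9464]))
handle_squeeze 0.45 [311.1 397.5] [0.2065 0.535  0.205 ]
tub 0.83 [310.9 398.5] [0.3906 0.4835 0.    ]
{'clock': 1.5, 'qpos': array([ 1.217 ,  0.2759,  1.5049,  0.    ,  1.3607, -0.121 ]), 'qd': array([ 0.001 , -0.0005,  0.0013, -0.0006,  0.0002, -0.0004]), 'effort': array([  0.0006, -41.6655, -24.6095,  -0.    ,   0.0003,   0.    ]), 'position': array([0.1327, 0.5595, 0.2393]), 'ee_rot': array([0.    , 0.1161, 0.9932, 0.0001]), 'contact_force': array([0.2726, 0.0835, 0.2914]), 'moment': array([ 0.0102,  0.0255, -0.0559]), 'gripper_force': 0.0, 'width': 0.08534668069107029}
```

```bash
python3 - <<'E'
from h import *
np.set_printoptions(precision=4,suppress=True)
cs=[optics.get_calibration(n) for n in ["scene","top"]]
P={}
for l,a,b in [("hinge",[308.5,267.1],[305.9,172.6]),("bolt",[263.7,180.2],[409.3,293.1]),("handle",[274.5,216.1],[366.1,231.7])]:
    P[l]=tri([ray(cs[0],a),ray(cs[1],b)]);print(l,P[l])
h,b,k=[P[i][:2] for i in ("hinge","bolt","handle")]
print(np.linalg.norm(h-k),np.linalg.norm(h-b),np.linalg.norm(b-k))
for v in (h-b,h-k): print(np.degrees(np.arctan2(v[1],v[0])))
im=cv2.imread("pics/top0.png"); cv2.imwrite("pics/top0c.png",cv2.resize(im[100:400,200:600],(800,600),interpolation=cv2.INTER_CUBIC))
E
```

```text
hinge [0.7102 0.0358 0.2052]
bolt [ 0.4286 -0.1985  0.1947]
handle [ 0.5691 -0.1053  0.2069]
0.19953933434968582 0.36635773010940537 0.16863523589450766
39.75518948751853
44.98855755330754
```

View pics/scene0.png

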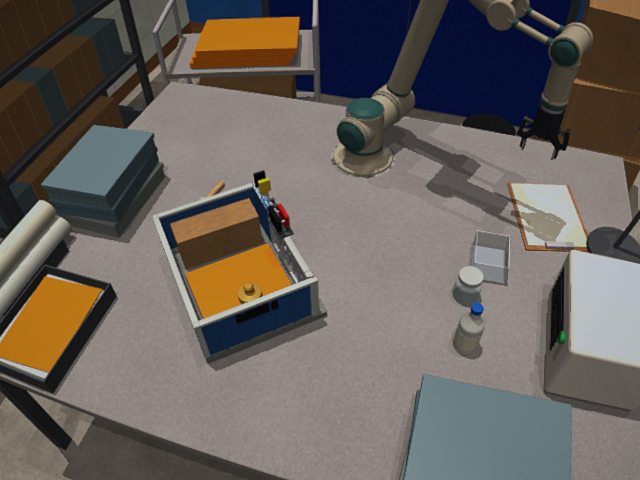

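View pics/top0.png

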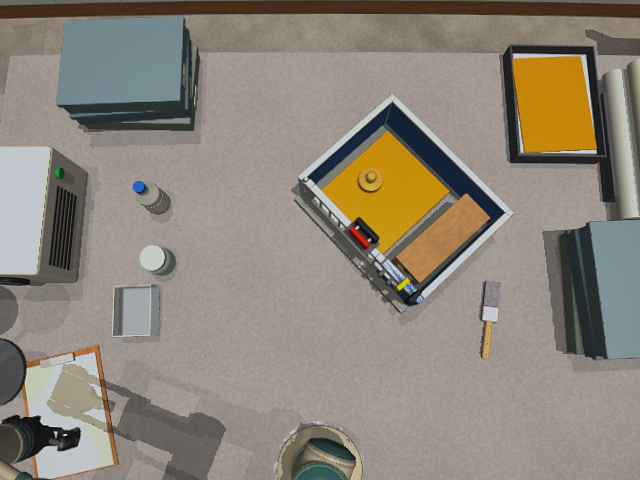

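The scene picture shows the crate with its tabs at (262,185) and handle at (280,215). The top picture shows yellow tab (403,285), black tab (417,297) and handle (361,235). These agree with the networks: the distance from hinge to handle is 0.1995 m against 0.195 m given. The crate's y axis points at about 43.5° in the world. I'll move above the bolt.

{"method": "servo_tool", "body": {"increments": [[0,0,-2,0,0,6.6,-1],[0,0,-2,0,0,6.6,-1],[0,0,-2,0,0,6.6,-1],[0,0,-2,0,0,6.6,-1],[0,0,-2,0,0,6.8,-1]]}}

```text
clock: 2.0
position: [0.1326, 0.5594, 0.3402]
ee_rot: [0.0, 0.397, 0.918, 0.0]
contact_force: [-0.1, -0.0, -0.2]
width: 0.0857
gripper_force: 0.0
```

{"method": "servo_tool", "body": {"increments": [[-3.8,-1.55,0,0,0,0,-1],[-3.8,-1.55,0,0,0,0,-1],[-3.8,-1.55,0,0,0,0,-1],[-3.8,-1.55,0,0,0,0,-1],[-3.8,-1.55,0,0,0,0,-1]]}}

```text
clock: 2.5
position: [0.2073, 0.3667, 0.3394]
ee_rot: [0.0, 0.395, 0.919, 0.0]
contact_force: [1.1, 0.3, 0.5]
width: 0.0856
gripper_force: 0.0
```

{"method": "servo_tool", "body": {"increments": [[-3.8,-1.55,0,0,0,0,-1],[-3.8,-1.55,0,0,0,0,-1],[-3.8,-1.55,0,0,0,0,-1],[-3.8,-1.55,0,0,0,0,-1],[-3.8,-1.55,0,0,0,0,-1]]}}

```text
clock: 3.0
position: [0.2816, 0.1756, 0.3396]
ee_rot: [0.001, 0.395, 0.919, 0.0]
contact_force: [0.8, -0.1, 0.4]
width: 0.0856
gripper_force: 0.0
```

{"method": "servo_tool", "body": {"increments": [[-3.8,-1.55,0,0,0,0,-1],[-3.8,-1.55,0,0,0,0,-1],[-3.8,-1.55,0,0,0,0,-1],[-3.8,-1.55,0,0,0,0,-1],[-3.8,-1.55,0,0,0,0,-1]]}}

```text
clock: 3.5
position: [0.3562, -0.0158, 0.3396]
ee_rot: [0.001, 0.395, 0.919, 0.0]
contact_force: [0.1, 0.4, 0.1]
width: 0.0853
gripper_force: 0.0
```

{"method": "servo_tool", "body": {"increments": [[-3.8,-1.55,0,0,0,0,-1],[-3.8,-1.55,0,0,0,0,-1],[-3.8,-1.55,0,0,0,0,-1],[-3.8,-1.55,0,0,0,0,-1],[0,0,0,0,0,0,-1]]}}

```text
clock: 4.0
position: [0.4173, -0.1717, 0.3385]
ee_rot: [0.0, 0.397, 0.918, -0.001]
contact_force: [0.3, 1.0, -0.5]
width: 0.0855
gripper_force: 0.0
```

```bash
python3 - <<'E'
from h import *
np.set_printoptions(precision=4,suppress=True)
im=optics.get_image("wrist"); c=optics.get_calibration("wrist"); save(im,"w1")
import pickle; pickle.dump(c,open("w1.pkl","wb"))
for l,z in [("gate_hinge",.197),("bolt_squeeze",.197),("handle_squeeze",.205),("crate",0)]:
    for r in finder.tip_of(l,"wrist")[:2]: print(l,r["p"],np.array(r["at"]),atz(c,r["at"],z))
print(ray(c,[320,240]))
E
```

```text
bolt_squeeze 0.85 [310.2 260.8] [ 0.4319 -0.2003  0.197 ]
handle_squeeze 0.57 [516.4 285. ] [ 0.5708 -0.0952  0.205 ]
crate 0.64 [438.7 217.1] [ 0.5674 -0.0932  0.    ]
(array([ 0.3616, -0.1114,  0.4746]), array([ 0.2171, -0.2376, -0.9469]))
```

View pics/w1.png

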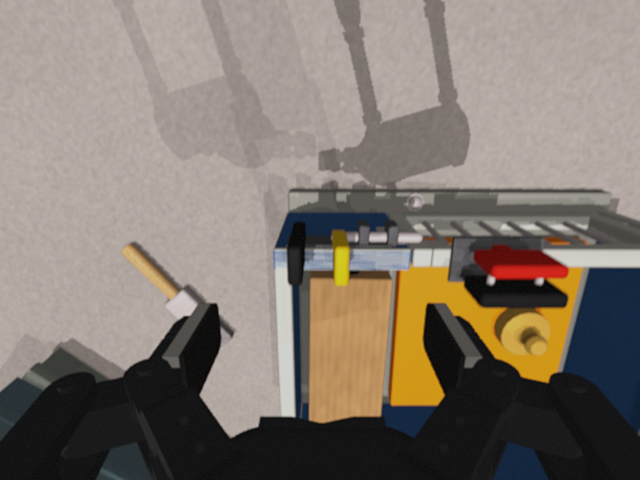

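The wrist picture shows the black tab at about (297,252), the yellow tab at (342,258) and the handle at (520,275), with the crate nearly square to the tool. I'll zoom in for exact edges.

```bash
python3 - <<'E'
from h import *
im=cv2.imread("pics/w1.png"); cv2.imwrite("pics/w1c.png",cv2.resize(im[205:325,265:425],(800,600),interpolation=cv2.INTER_CUBIC))
cv2.imwrite("pics/w1d.png",cv2.resize(im[205:325,430:590],(800,600),interpolation=cv2.INTER_CUBIC))
E
```

```text
(no output)
```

View pics/w1c.png

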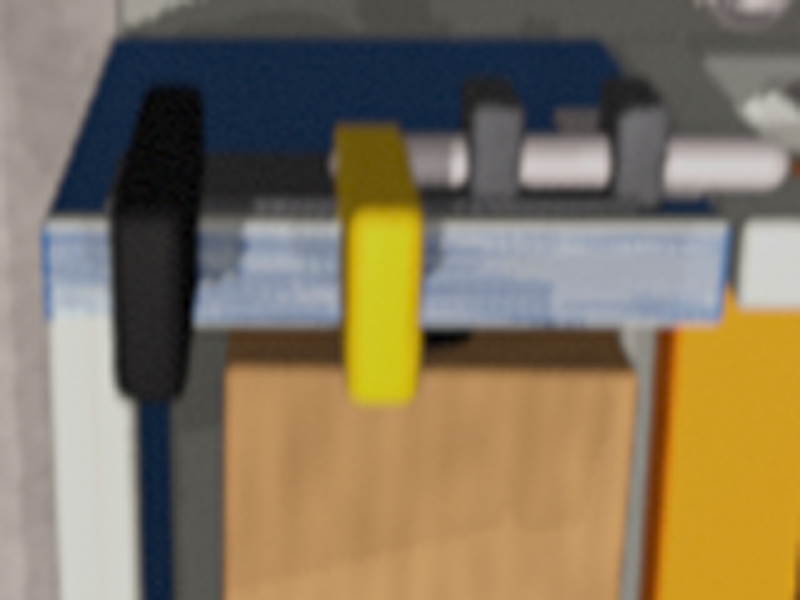

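View pics/w1d.png

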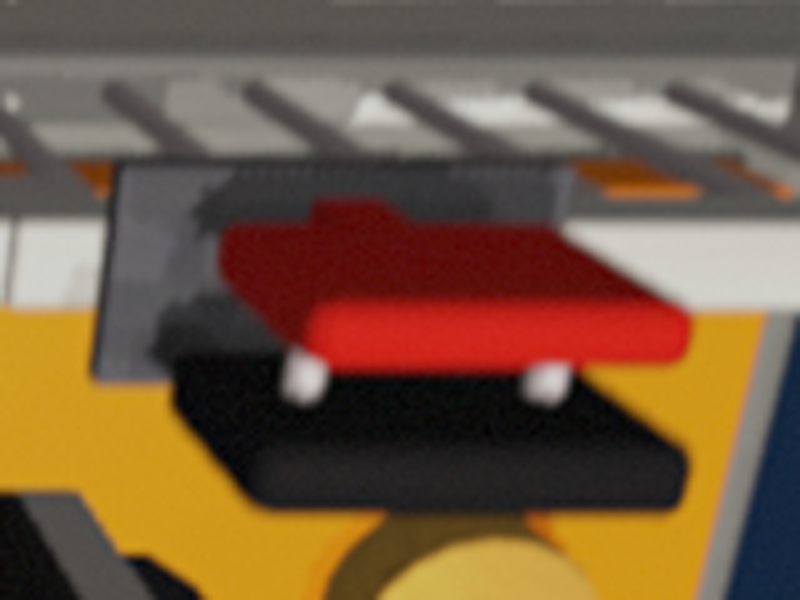

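```bash
python3 - <<'E'
from h import *
import pickle
np.set_printoptions(precision=4,suppress=True)
c=pickle.load(open("w1.pkl","rb"))
def pt(x,y,ox,z): return atz(c,[ox+x/5-.4,205+y/5-.4],z)[:2]
D={"blk":([(120,208),(192,208),(187,398),(122,398)],265,.218),"yel":([(350,207),(421,207),(413,404),(350,404)],265,.218),
"redfront":([(315,300),(690,308)],430,.225),"redback":([(318,372),(680,362)],430,.225),"gripback":([(262,512),(682,508)],430,.225),"wallfr":([(48,215),(728,218)],265,.17),"wallbk":([(45,318),(720,324)],265,.17),
"gatetop":([(745,220)],265,.165)}
a=np.radians(43.3)
for k,(p,o,z) in D.items():
    q=np.array([pt(x,y,o,z) for x,y in p]); print(k,q.mean(0),"edges",[(round(1000*np.linalg.norm(q[i]-q[i-1]),1),round(np.degrees(np.arctan2(*(q[i]-q[i-1])[::-1])),1)) for i in range(1,len(q))])
    y=np.array([np.cos(a),np.sin(a)]);x=np.array([y[1],-y[0]]);h=np.array([.71,.036])
    print("   crate coords mm",np.c_[(q-h)@x,(q-h)@y+.195]*1000)
E
```

```text
blk [ 0.421  -0.2043] edges [(np.float64(11.1), np.float64(43.3)), (np.float64(32.3), np.float64(-49.1)), (np.float64(10.4), np.float64(-136.7))]
   crate coords mm [[ -39.4071 -185.1928]
 [ -39.3982 -174.1008]
 [  -7.165  -175.4526]
 [  -7.1735 -185.834 ]]
yel [ 0.4474 -0.1801] edges [(np.float64(10.9), np.float64(43.3)), (np.float64(33.5), np.float64(-47.6)), (np.float64(10.1), np.float64(-136.7))]
   crate coords mm [[ -39.5425 -149.7612]
 [ -39.5339 -138.8252]
 [  -6.0801 -139.3336]
 [  -6.0878 -149.4074]]
redfront [ 0.5495 -0.0792] edges [(np.float64(57.4), np.float64(41.9))]
   crate coords mm [[-26.9088 -29.4676]
 [-25.5532  27.8974]]
redback [ 0.5577 -0.0859] edges [(np.float64(55.5), np.float64(45.0))]
   crate coords mm [[-14.883  -27.2106]
 [-16.5418  28.2945]]
gripback [ 0.5749 -0.1038] edges [(np.float64(66.5), np.float64(43.9))]
   crate coords mm [[  9.4742 -32.4522]
 [  8.7858  34.0061]]
wallfr [ 0.4515 -0.1795] edges [(np.float64(124.6), np.float64(43.0))]
   crate coords mm [[ -20.8023 -203.1934]
 [ -20.12    -78.6369]]
wallbk [ 0.4653 -0.195 ] edges [(np.float64(126.1), np.float64(42.7))]
   crate coords mm [[  -0.3497 -204.6217]
 [   0.964   -78.5097]]
gatetop [ 0.5019 -0.1355] edges []
   crate coords mm [[-17.8904 -74.1102]]
```

{"method": "servo_tool", "body": {"increments": [[-2.66,-0.95,0,0,0,0,-1],[0,0,-0.0,0,0,0,-1],[0,0,3,0,0,0,-1],[0,0,3,0,0,0,-1],[0,0,0,0,0,0,-1]], "squeeze": 30}}

```text
clock: 4.75
position: [0.4243, -0.1901, 0.2761]
ee_rot: [-0.004, 0.394, 0.919, 0.001]
contact_force: [-0.1, 0.4, -0.7]
width: 0.0853
gripper_force: 0.0
```

```bash
python3 - <<'E'
from h import *
np.set_printoptions(precision=4,suppress=True)
im=optics.get_image("wrist"); c=optics.get_calibration("wrist"); save(im,"w2")
for l,z in [("bolt_squeeze",.197),("handle_squeeze",.205)]:
    for r in finder.tip_of(l,"wrist")[:2]: print(l,r["p"],np.array(r["at"]),atz(c,r["at"],z))
print(manip.get_state())
E
```

```text
bolt_squeeze 0.79 [316.6 270.2] [ 0.4338 -0.2049  0.197 ]
handle_squeeze 0.97 [577.8 302.5] [ 0.5728 -0.1     0.205 ]
{'clock': 4.9, 'qpos': array([-0.5721,  0.0902,  1.6404,  0.0003,  1.4088, -1.3316]), 'qd': array([-0.0052, -0.0038, -0.0249, -0.0028, -0.0061, -0.    ]), 'effort': array([  0.0283, -29.8693, -24.1319,   0.0032,   0.0547,   0.0015]), 'position': array([ 0.4275, -0.1926,  0.2808]), 'ee_rot': array([ 0.0011,  0.3946,  0.9188, -0.0001]), 'contact_force': array([ 0.4016, -0.4645, -0.0115]), 'moment': array([-0.0366, -0.0009, -0.0223]), 'gripper_force': 0.0, 'width': 0.08570108690400277}
```

View pics/w2.png

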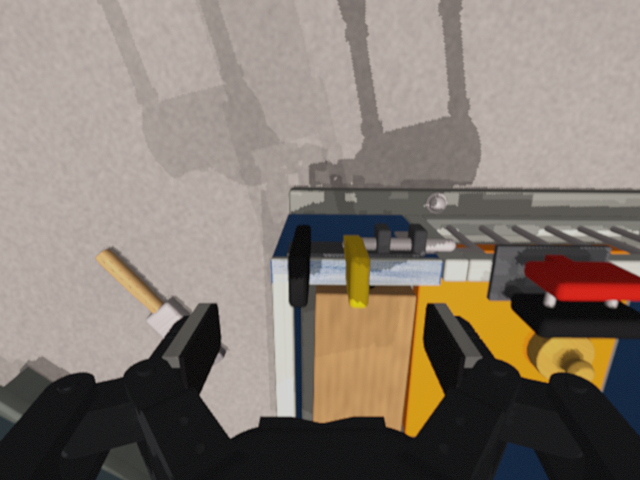

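The wrist picture shows black tab top at rows 258–305 around column 301, yellow at column 358, and the fingers straddling both, centred near column 321. I'll check against the corners.

```bash
python3 - <<'E'
from h import *
np.set_printoptions(precision=4,suppress=True)
c=optics.get_calibration("wrist"); s=manip.get_state()
im=cv2.imread("pics/w2.png").astype(int); b,g,r=im[...,0],im[...,1],im[...,2]
p=s["position"]; a=np.radians(43.1);y=np.array([np.cos(a),np.sin(a)]);x=np.array([y[1],-y[0]])
m=((r>190)&(g>170)&(b<60)); ys,xs=np.nonzero(m[240:315,340:380]); print("yel bright",xs.min()+340,xs.max()+340,ys.min()+240,ys.max()+240)
m=((r+g+b)<75); ys,xs=np.nonzero(m[215:315,285:318]); print("blk",xs.min()+285,xs.max()+285,ys.min()+215,ys.max()+215)
T=[(290.5,258),(308,258),(308,305),(292,305),(350,258),(369,258),(369,306),(351,306)]
q=np.array([atz(c,t,.218)[:2] for t in T])-p[:2]
print("rel TCP, crate axes mm\n",np.c_[q@x,q@y]*1000)
print(proj(c,[p+[0,0,-.0],p-[0,0,.08]]), c["cx"],c["cy"],p)
E
```

```text
yel bright 351 364 300 307
blk 289 310 225 304
rel TCP, crate axes mm
 [[ -0.0098 -18.8869]
 [ -0.0785  -8.3313]
 [ 31.843   -8.4946]
 [ 31.9067 -18.5978]
 [ -0.2439  17.0075]
 [ -0.3189  28.4721]
 [ 32.3089  30.069 ]
 [ 32.3819  18.6872]]
[[322.0341 312.1712]
 [321.7678 248.3106]] 321.64030651888396 235.90339427412624 [ 0.4275 -0.1926  0.2808]
```

The arm was still settling when that picture was taken. I'll repeat it now that it's at rest.

```bash
cat > m.py <<'E'
from h import *
np.set_printoptions(precision=4,suppress=True)
s=manip.get_state(); c=optics.get_calibration("wrist"); im0=optics.get_image("wrist"); save(im0,"w3")
im=im0[...,::-1].astype(int); b,g,r=im[...,0],im[...,1],im[...,2]
p=s["position"]; print(p,s["qd"].round(3)); a=np.radians(43.1);y=np.array([np.cos(a),np.sin(a)]);x=np.array([y[1],-y[0]])
for l,z in [("bolt_squeeze",.197),("handle_squeeze",.205)]:
    for rr in finder.tip_of(l,"wrist")[:1]:
        q=atz(c,rr["at"],z);d=(q-p)[:2]; print(l,rr["p"],np.array(rr["at"]),q,"rel mm",d@x*1000,d@y*1000)
def rel(px,z): d=(atz(c,px,z)-p)[:2]; return (np.array([d@x,d@y])*1000).round(1)
m=((r>150)&(g>130)&(b<70)); m[:, :325]=0; m[:,385:]=0; m[:225]=0; m[318:]=0
n,lab,st,_=cv2.connectedComponentsWithStats(m.astype(np.uint8)); 
for k in range(1,n):
    if st[k,4]>100: print("yel",st[k], "back corners rel",rel((st[k,0],st[k,1]+st[k,3]),.218),rel((st[k,0]+st[k,2],st[k,1]+st[k,3]),.218))
m=((r+g+b)<110); m[:, :280]=0; m[:,318:]=0; m[:215]=0; m[318:]=0
n,lab,st,_=cv2.connectedComponentsWithStats(m.astype(np.uint8)); 
for k in range(1,n):
    if st[k,4]>300: print("blk",st[k], "back left rel",rel((st[k,0],st[k,1]+st[k,3]),.218))
E
python3 m.py
```

```text
[ 0.4275 -0.1926  0.2808] [-0.005 -0.004 -0.025 -0.003 -0.006 -0.   ]
bolt_squeeze 0.97 [315.4 260.3] [ 0.4312 -0.2027  0.197 ] rel mm 9.974750079923899 -4.181315461097812
handle_squeeze 0.58 [573.1 290.9] [ 0.5682 -0.0986  0.205 ] rel mm 27.46275590729244 166.98865085884808
yel [347 258  18  39 498] back corners rel [26. 16.] [26.  27.3]
blk [ 288  215   30   94 1421] back left rel [ 34.8 -21.2]
```

{"method": "servo_tool", "body": {"increments": [[-0.8,-0.35,0,0,0,0,-1],[0,0,1.8,0,0,0,-1],[0,0,1.8,0,0,0,-1],[0,0,0,0,0,0,-1],[0,0,0,0,0,0,-1]]}}

```text
clock: 5.55
position: [0.4303, -0.2017, 0.2437]
ee_rot: [0.0, 0.395, 0.919, -0.0]
contact_force: [0.2, 0.5, 0.8]
width: 0.0857
gripper_force: 0.0
```

```bash
sed -i 's/"w3"/"w4"/' m.py; python3 m.py; python3 - <<'E'
import cv2
im=cv2.imread("pics/w4.png"); cv2.imwrite("pics/w4c.png",cv2.resize(im[190:430,200:520],(800,600)))
E
```

```text
[ 0.4303 -0.2017  0.2437] [ 0.002 -0.012 -0.018  0.003 -0.    -0.   ]
bolt_squeeze 0.61 [321.5 270.4] [ 0.4307 -0.2025  0.197 ] rel mm 0.8597700982724994 -0.22804392586172498
handle_squeeze 0.74 [633.5 308.5] [ 0.5702 -0.0974  0.205 ] rel mm 19.402976686334657 173.48404776013604
yel [369 270  10  14 102] back corners rel [-1.1 23.7] [-1.1 28.7]
yel [365 293  18  22 328] back corners rel [16.6 22.4] [16.6 31.8]
blk [ 289  218   28  100 2151] back left rel [ 18.6 -17. ]
```

View pics/w4c.png

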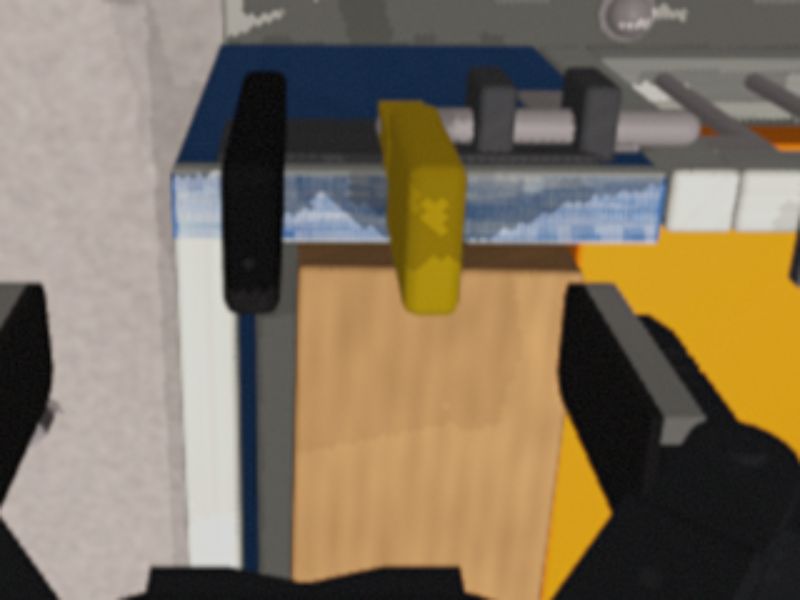

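The fingers now straddle the tabs: black outer face at −17 mm and yellow at +32 mm from the tool axis. I'll go down and pinch.

{"method": "servo_tool", "body": {"increments": [[0,0,1.8,0,0,0,-1],[0,0,1.8,0,0,0,-1],[0,0,1.8,0,0,0,-1],[0,0,0,0,0,0,-1],[0,0,0,0,0,0,-1]], "squeeze": 30}}

```text
clock: 6.2
position: [0.4303, -0.2015, 0.19]
ee_rot: [0.0, 0.395, 0.919, -0.0]
contact_force: [-0.1, -0.7, 0.0]
width: 0.0855
gripper_force: 0.0
```

{"method": "servo_tool", "body": {"increments": [[0,0,0,0,0,0,1],[0,0,0,0,0,0,1],[0,0,0,0,0,0,1],[0,0,0,0,0,0,1],[0,0,0,0,0,0,1]], "squeeze": 30}}

```text
clock: 6.7
position: [0.43, -0.2023, 0.1907]
ee_rot: [0.001, 0.395, 0.919, -0.001]
contact_force: [-0.2, 1.4, 7.8]
width: 0.033
gripper_force: 33.6
```

{"method": "servo_tool", "body": {"increments": [[0,0,0,0,0,0,1],[0,0,0,0,0,0,1],[0,0,0,0,0,0,1],[0,0,0,0,0,0,1],[0,0,0,0,0,0,1]], "squeeze": 30}}

```text
clock: 7.2
position: [0.43, -0.2023, 0.1907]
ee_rot: [0.001, 0.395, 0.919, -0.001]
contact_force: [-0.9, -0.2, 6.6]
width: 0.0327
gripper_force: 33.6
```

{"method": "servo_tool", "body": {"increments": [[0,0,0,0,0,0,-1],[0,0,0,0,0,0,-1],[0,0,0,0,0,0,-1],[0,0,0,0,0,0,-1],[0,0,-3,0,0,0,-1]]}}

```text
clock: 7.7
position: [0.4274, -0.1996, 0.216]
ee_rot: [-0.005, 0.395, 0.919, 0.001]
contact_force: [0.3, -0.2, -0.3]
width: 0.0855
gripper_force: 0.0
```

{"method": "servo_tool", "body": {"increments": [[0,0,-4,0,0,0,-1],[0,0,-4,0,0,0,-1],[-0.6,4,0,0,0,0,-1],[-0.6,4,0,0,0,0,-1],[-0.6,4,0,0,0,0,-1]]}}

```text
clock: 8.2
position: [0.5304, -0.1312, 0.2998]
ee_rot: [0.001, 0.395, 0.918, -0.0]
contact_force: [-0.6, 0.3, -0.0]
width: 0.0856
gripper_force: 0.0
```

{"method": "servo_tool", "body": {"increments": [[0,4,0,0,0,0,-1],[0,1,0,0,0,0,-1],[0,0,0,0,0,-8.5,-1],[0,0,0,0,0,-8.5,-1],[0,0,0,0,0,-8.5,-1]]}}

```text
clock: 8.7
position: [0.5651, -0.0975, 0.2989]
ee_rot: [-0.001, 0.179, 0.984, -0.0]
contact_force: [0.4, -0.1, -0.2]
width: 0.0854
gripper_force: 0.0
```

{"method": "servo_tool", "body": {"increments": [[0,0,0,0,0,-8.5,-1],[0,0,0,0,0,-8.5,-1],[0,0,0,0,0,-8.5,-1],[0,0,0,0,0,-8.5,-1],[0,0,0,0,0,-8.5,-1]]}}

```text
clock: 9.2
position: [0.565, -0.0979, 0.299]
ee_rot: [-0.001, -0.189, 0.982, -0.0]
contact_force: [-0.7, 0.2, 0.2]
width: 0.0853
gripper_force: 0.0
```

{"method": "servo_tool", "body": {"increments": [[0,0,0,0,0,-8.5,-1],[0,0,0,0,0,-8.5,-1],[0,0,0,0,0,-5,-1],[0,0,0,0,0,0,-1],[0,0,0,0,0,0,-1]]}}

```text
clock: 9.7
position: [0.5653, -0.0976, 0.2991]
ee_rot: [-0.0, -0.369, 0.929, 0.0]
contact_force: [0.9, 0.5, 0.5]
width: 0.0856
gripper_force: 0.0
```

```bash
cat > m2.py <<'E'
from h import *
import sys
np.set_printoptions(precision=4,suppress=True)
s=manip.get_state(); c=optics.get_calibration("wrist"); im=optics.get_image("wrist"); save(im,sys.argv[1])
p=s["position"]; w,qx,qy,qz=s["ee_rot"]; print(p,s["qpos"],"y angle",np.degrees(2*np.arctan2(qy,qx))-90,s["clock"])
a=np.radians(43.1);y=np.array([np.cos(a),np.sin(a)]);x=np.array([y[1],-y[0]])
for l,z in [("bolt_squeeze",.197),("handle_squeeze",.205)]:
    for rr in finder.tip_of(l,"wrist")[:1]:
        q=atz(c,rr["at"],z);d=(q-p)[:2]; print(l,rr["p"],np.array(rr["at"]),q,"rel crate mm",d@x*1000,d@y*1000)
E
python3 m2.py w5
```

```text
[ 0.5653 -0.0976  0.2991] [-0.2921  0.2474  1.3981 -0.0002  1.4966 -2.6193] y angle 133.33525399731258 9.7
handle_squeeze 0.88 [317.4 242.1] [ 0.5675 -0.1004  0.205 ] rel crate mm 3.5427047296519163 -0.23934472568057583
```

View pics/w5.png

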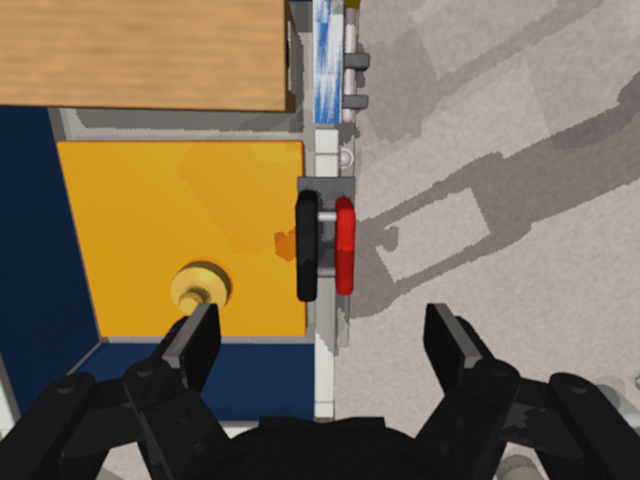

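The picture shows the handle centred at columns 297–354, row 245, with the black bar on the left, the red one on the right, and the fingers straddling it. The yellow tab is just in view at the top. I'll verify that the bolt is back, numerically.

```bash
python3 - <<'E'
from h import *
c=optics.get_calibration("wrist"); a=np.radians(43.1);y=np.array([np.cos(a),np.sin(a),0]);x=np.array([y[1],-y[0],0])
b=np.array([.4307,-.2022,0])
for d in (17,20.5,33): print(d,[proj(c,[b+y*d/1000+x*t/1000+[0,0,z]])[0].round(1) for t in (-17,17) for z in (.218,.176)])
im=cv2.imread("pics/w5.png").astype(int); m=((im[...,2]>120)&(im[...,1]>100)&(im[...,0]<60)); m[30:]=0;m[:,:300]=0;m[:,400:]=0
ys,xs=np.nonzero(m); print("yellow",xs.min(),xs.max(),ys.max())
k=np.array([.5675,-.1004,0]); p=manip.get_state()["position"]
for t in (-24,14): print(t,[proj(c,[k+x*t/1000+y*s/1000+[0,0,.225]])[0].round(1) for s in(-30,30)])
T=optics.get_image("top"); C=optics.get_calibration("top")
M=finder.tip_of("bolt_squeeze","top"); print(M[:1])
im=T[...,::-1].astype(int); m=((im[...,2]>150)&(im[...,1]>130)&(im[...,0]<60)); m[:260]=0; m[320:]=0; m[:,:385]=0; m[:,430:]=0
ys,xs=np.nonzero(m); print("top yellow",xs.mean() if len(xs) else None,ys.mean() if len(xs) else None)
im=cv2.imread("pics/top0.png").astype(int); m=((im[...,2]>150)&(im[...,1]>130)&(im[...,0]<60)); m[:260]=0; m[320:]=0; m[:,:385]=0; m[:,430:]=0
ys,xs=np.nonzero(m); print("before",xs.mean(),ys.mean())
E
```

```text
17 [array([387.3, -27.7]), array([375.5,  -1.5]), array([321.7, -28.1]), array([321.6,  -1.8])]
20.5 [array([386.9, -19.8]), array([375.2,   4.9]), array([321.7, -20.2]), array([321.6,   4.6])]
33 [array([385.4,   7.8]), array([374.2,  27.3]), array([321.6,   7.5]), array([321.5,  27. ])]Traceback (most recent call last):
  File "<stdin>", line 6, in <module>
    return umr_minimum(a, axis, None, out, keepdims, initial, where)
ValueError: zero-size array to reduction operation minimum which has no identity
```

```bash
python3 - <<'E'
from h import *
c=optics.get_calibration("wrist"); a=np.radians(43.1);y=np.array([np.cos(a),np.sin(a),0]);x=np.array([y[1],-y[0],0])
p=manip.get_state()["position"]
for px in [(296.5,245),(354.5,245),(307,302),(345,197)]:
    d=atz(c,px,.225)-p; print(px,(d@x*1000).round(1),(d@y*1000).round(1))
def yel(im):
    im=im.astype(int); m=((im[...,2]>150)&(im[...,1]>130)&(im[...,0]<60)); m[:260]=0; m[320:]=0; m[:,:385]=0; m[:,430:]=0
    ys,xs=np.nonzero(m); return (len(xs),xs.mean(),ys.mean()) if len(xs) else 0
C=optics.get_calibration("top")
for im in (cv2.imread("pics/top0.png"),optics.get_image("top")[...,::-1]):
    r=yel(im); print(r, r and atz(C,r[1:],.218))
E
```

```text
(296.5, 245) 16.5 -5.1
(354.5, 245) -20.0 -5.3
(307, 302) 10.2 35.2
(345, 197) -13.3 -36.0
(68, np.float64(402.5147058823529), np.float64(283.8529411764706)) [ 0.44848343 -0.18368306  0.218     ]
(69, np.float64(407.4927536231884), np.float64(288.84057971014494)) [ 0.43745433 -0.19457513  0.218     ]
```

The bolt tab moved 15.5 mm, so the bolt is back. The handle is 3 mm from the tool axis along crate +x. I'll go down and squeeze.

{"method": "servo_tool", "body": {"increments": [[0,-0.3,3,0,0,0,-1],[0,0,3,0,0,0,-1],[0,0,3,0,0,0,-1],[0,0,1.5,0,0,0,-1],[0,0,0,0,0,0,-1]], "squeeze": 45}}

```text
clock: 10.4
position: [0.566, -0.099, 0.1917]
ee_rot: [-0.002, -0.37, 0.929, 0.002]
contact_force: [-1.2, 0.3, 0.5]
width: 0.085
gripper_force: 0.0
```

{"method": "servo_tool", "body": {"increments": [[0,0,0,0,0,0,-1],[0,0,0,0,0,0,1],[0,0,0,0,0,0,1],[0,0,0,0,0,0,1],[0,0,0,0,0,0,1]]}}

```text
clock: 10.9
position: [0.5675, -0.0991, 0.1954]
ee_rot: [0.0, -0.37, 0.929, 0.0]
contact_force: [0.8, -2.9, 6.5]
width: 0.0285
gripper_force: 9.2
```

{"method": "servo_tool", "body": {"increments": [[0,0,0,0,0,0,1],[0,0,0,0,0,0,1],[0,0,0,0,0,0,1],[0,0,0,0,0,0,1],[0,0,0,0,0,0,1]]}}

```text
clock: 11.4
position: [0.568, -0.0996, 0.1957]
ee_rot: [0.001, -0.37, 0.929, -0.0]
contact_force: [1.2, -1.4, 6.4]
width: 0.0269
gripper_force: 46.6
```

The handle is squeezed (width 27 mm). The hinge lies about 195 mm away along tool −x, so each row turns 3° and shifts 1.02 cm along tool y.

{"method": "servo_tool", "body": {"increments": [[0,1.02,0,0,0,3,1],[0,1.02,0,0,0,3,1],[0,1.02,0,0,0,3,1],[0,1.02,0,0,0,3,1],[0,1.02,0,0,0,3,1]]}}

```text
clock: 11.9
position: [0.5374, -0.0596, 0.1956]
ee_rot: [0.001, -0.244, 0.97, -0.001]
contact_force: [0.8, -2.2, 6.2]
width: 0.0268
gripper_force: 45.7
```

{"method": "servo_tool", "body": {"increments": [[0,1.02,0,0,0,3,1],[0,1.02,0,0,0,3,1],[0,0,0,0,0,0,1],[0,0,0,0,0,0,1],[0,0,0,0,0,0,1]]}}

```text
clock: 12.4
position: [0.5282, -0.0418, 0.1956]
ee_rot: [0.001, -0.195, 0.981, -0.001]
contact_force: [-0.9, -4.1, 7.6]
width: 0.0265
gripper_force: 47.4
```

{"method": "servo_tool", "body": {"increments": [[0,1.02,0,0,0,3,1],[0,1.02,0,0,0,3,1],[0,1.02,0,0,0,3,1],[0,1.02,0,0,0,3,1],[0,1.02,0,0,0,3,1]]}}

```text
clock: 12.9
position: [0.5135, 0.0073, 0.1956]
ee_rot: [0.001, -0.064, 0.998, -0.001]
contact_force: [-2.2, -4.4, 7.7]
width: 0.0267
gripper_force: 47.0
```

{"method": "servo_tool", "body": {"increments": [[0,1.02,0,0,0,3,1],[0,1.02,0,0,0,3,1],[0,1.02,0,0,0,3,1],[0,1.02,0,0,0,3,1],[0,0,0,0,0,0,1]]}}

```text
clock: 13.4
position: [0.5111, 0.0486, 0.1956]
ee_rot: [0.001, 0.04, 0.999, -0.0]
contact_force: [-2.9, -3.9, 8.4]
width: 0.0266
gripper_force: 46.6
```

```bash
python3 m2.py w6; python3 -c "
from h import *
print(manip.get_state()['contact_force'],manip.get_state()['moment'],manip.get_state()['width'])"
```

```text
[0.5111 0.0486 0.1956] [-0.0404  0.2128  1.7055 -0.0006  1.2221 -1.5314] y angle 85.44332632358228 13.4
handle_squeeze 0.76 [323.6 328.6] [0.5131 0.0486 0.205 ] rel crate mm 1.319122816960499 1.4210496522317502
[-3.09737085 -3.53625828  8.46525859] [ 0.50325236  0.34782822 -0.27507843] 0.026566563165780894
```

View pics/w6.png

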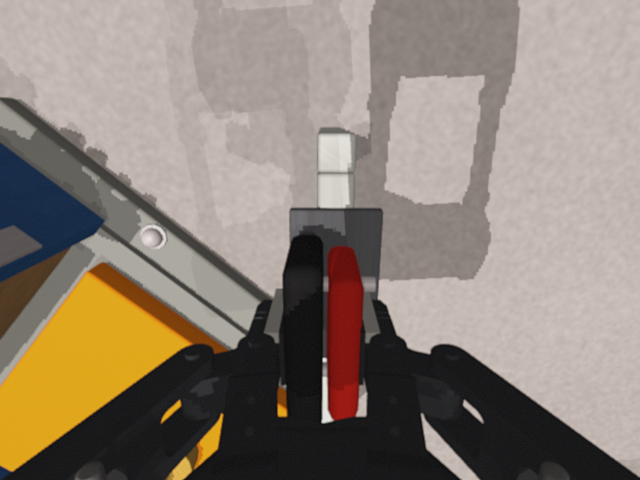

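The picture shows the gate about 48° open, both bars between the pads and the gate in line with the tool. I'll continue to 90°.

{"method": "servo_tool", "body": {"increments": [[0,1.02,0,0,0,3,1],[0,1.02,0,0,0,3,1],[0,1.02,0,0,0,3,1],[0,1.02,0,0,0,3,1],[0,1.02,0,0,0,3,1]]}}

```text
clock: 14.05
position: [0.5203, 0.0984, 0.1956]
ee_rot: [0.0, 0.171, 0.985, -0.0]
contact_force: [-4.2, -2.7, 8.3]
width: 0.0268
gripper_force: 45.8
```

{"method": "servo_tool", "body": {"increments": [[0,1.02,0,0,0,3,1],[0,1.02,0,0,0,3,1],[0,1.02,0,0,0,3,1],[0,1.02,0,0,0,3,1],[0,1.02,0,0,0,3,1]]}}

```text
clock: 14.55
position: [0.5421, 0.1445, 0.1956]
ee_rot: [0.0, 0.298, 0.955, 0.0]
contact_force: [-5.0, -1.8, 6.5]
width: 0.0268
gripper_force: 45.5
```

{"method": "servo_tool", "body": {"increments": [[0,1.02,0,0,0,3,1],[0,1.02,0,0,0,3,1],[0,1.02,0,0,0,3,1],[0,1.02,0,0,0,3,1],[0,0,0,0,0,0,1]]}}

```text
clock: 15.05
position: [0.568, 0.1767, 0.1956]
ee_rot: [-0.0, 0.395, 0.919, 0.0]
contact_force: [-7.3, -3.4, 8.9]
width: 0.0265
gripper_force: 47.4
```

{"method": "servo_tool", "body": {"increments": [[0,0,0,0,0,0,1],[0,0,0,0,0,0,1],[0,0,0,0,0,0,1],[0,0,0,0,0,0,1],[0,0,0,0,0,0,1]]}}

```text
clock: 15.55
position: [0.5675, 0.1761, 0.1956]
ee_rot: [-0.0, 0.395, 0.919, 0.0]
contact_force: [-6.8, -1.0, 7.1]
width: 0.0269
gripper_force: 46.6
```

```bash
python3 m2.py w7; python3 - <<'E'
from h import *
im=optics.get_image("top");save(im,"top7"); C=optics.get_calibration("top")
im=im[...,::-1].astype(int); m=((im[...,2]>150)&(im[...,1]>130)&(im[...,0]<60)); m[:260]=0; m[320:]=0; m[:,:385]=0; m[:,430:]=0
ys,xs=np.nonzero(m); print(atz(C,[xs.mean(),ys.mean()],.218))
for l,z in [("gate_hinge",.197),("handle_squeeze",.205),("swab_jar",0),("tub",0),("brush",0)]:
    for r in finder.tip_of(l,"top")[:1]: print(l,r["p"],atz(C,r["at"],z))
s=manip.get_state(); print(s["contact_force"],s["width"],s["gripper_force"],s["clock"])
a=np.hstack([cv2.imread("pics/top7.png")[130:370,200:520],cv2.imread("pics/w7.png")[::2,::2]]); cv2.imwrite("pics/v7.png",a)
E
```

```text
[0.5675 0.1761 0.1956] [ 0.1835  0.331   1.5348  0.0007  1.2754 -0.5756] y angle 43.48158541620572 15.55
bolt_squeeze 0.71 [326.8 326.9] [0.5735 0.1728 0.197 ] rel crate mm 6.513407414072821 2.144479880560198
handle_squeeze 0.95 [323.3 328.6] [0.5694 0.1749 0.205 ] rel crate mm 2.2147968412108727 0.5363302487040019
[ 0.43745433 -0.19457513  0.218     ]
gate_hinge 0.9 [0.70595379 0.03714154 0.197     ]
handle_squeeze 0.66 [0.57431882 0.17598967 0.205     ]
swab_jar 0.93 [0.51460548 0.41191225 0.        ]
tub 0.73 [0.38106465 0.4785887  0.        ]
brush 0.83 [ 0.3732407  -0.43951582  0.        ]
[-5.92721913 -0.17792376  7.20356429] 0.026702515360200074 46.58750653266907 16.0
```

View pics/v7.png

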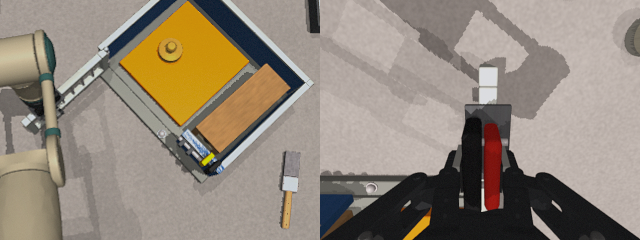

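The gate stands square: 89.7° by tool pose and hinge. The handle is held squeezed at 46 N, the bolt is still back and the bystanders look unmoved. Handing in.

```bash
python3 -c "
from rig import manip
print(manip.sign_off())"
```

```text
the job is handed in; nothing more can be done
None
```

The job is handed in: the bolt is fully back, and the gate is held open at about 90°, square to the crate's front, by its squeezed handle, at about 16 s on the clock.

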